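Lock the filter bowl into the air-line filter head

TASK

Refit the aluminium filter bowl to the blue air-line filter head: bring it up into the head from below by its black handle, feel for the slots with the lugs, push it up against the spring-loaded seal and turn it counterclockwise as seen from above until the lugs stop and drop into their locking pockets. Be gentle with the bayonet, do not disturb the grease tin, the wrench and the brass fitting, and leave the bowl hanging locked in the head.

Things in the scene. Friction and masses are not known exactly. Their poses are not given: they have to be found in the camera images.
- bowl: loose filter bowl, 0.11 to 0.22 kg: round, aluminium, 60 mm across, with a black side handle; stands upright on the bench. Origin: centre of its underside; z up its axis, x along the handle. Neck 59 mm across, 50 to 68 mm above the underside, top edge bevelled to 52 mm.
- bowl_lugs (a point): point on the bowl's axis, 57 mm above its underside, level with the tops of its three steel lugs. The lugs stand at 0 and +-120 degrees from the handle (bowl x), are 6 mm wide and 5 mm tall and reach out to 38 mm from the axis.
- bowl_grip (a point): middle of the black handle of the bowl, 105 mm from the bowl axis along its x and 26 mm above its underside. The black rubber-sleeved bar runs from 69 to 141 mm from the axis and is 18 mm wide (bowl y), 24 mm tall; pinch it across its width from above.
- filter_head: fixed blue round head, 94 mm across, 115 to 155 mm above the bench, open below, on a grey column (74 to 96 mm along its +x) and a dark base plate 12 mm thick, 90 mm wide, reaching 35 mm before and 110 mm behind the axis. Origin: on the bore axis at bench level, z up. A bayonet collar is clamped inside. Contact of over 150 N between bowl and head damages it (by leverage some 20 N at the handle).
- collar_mouth (a point): centre of the collar's underside, on the bore axis, 115 mm up; bore 62 mm, three slots. The lugs enter with the handle nominally 1.65 rad counterclockwise (from above) from the head's x, but the collar was clamped by hand up to 0.35 rad off either way (not measured; it stays put): feel for the slots, play +-0.07 rad. Lugs beside a slot stop with the bowl's underside 58 mm above the bench.
- collar_lock (a point): point on the bore axis, 4 mm above collar_mouth: floor of the pockets. From the slots the lugs rise over ridges (bowl's underside above 71 mm), turn counterclockwise 0.70 rad from slot middle to pocket middle, some 0.04 rad short of a solid end wall, and drop 4 mm into the pockets (underside then 67 mm above the bench). Clockwise of the slots is solid wall.
- seal (a joint): lift of the black spring-loaded seal disc inside the head, m: 0 free, touched when the bowl's underside is 64 mm above the bench, about 0.003 with the lugs in their pockets, 0.007 with the lugs on the ridges, hard limit 0.012. It pushes the bowl down with about 2 N plus 0.4 N per mm.
- grease_tin: bystander: round lidded tin, 64 mm across, 42 mm tall; origin centre of underside
- wrench: bystander: small flat combination wrench, 18x104x7 mm, long along its y; origin centre of underside
- hose_fitting: bystander: brass hose fitting lying down, 22x56x19 mm; origin centre of underside

How it is judged:
By the outcome, as a careful person would: the job done as asked, in the order asked, and still so for the second after the job is handed in, with the robot touching nothing.
It also fails if it takes over 67 s, if anything falls off the work surface, if the arm or the gripper's body presses on something with over 40 N, if the wrist force passes 120 N, or if a joint passes its speed limit or range.

ROBOT

A 6-joint arm with a two-finger parallel gripper is mounted at the origin on a cart in front of the work surface, level with it; the furniture and walls round the work are solid. World frame = base frame: x ahead of the robot, y to its left, z up, the work surface at z = 0. Lengths are in m, angles in rad, forces in N, time in s.
With the tool pointing down it reaches from about 0.35 to 0.975 m from the base axis. Payload 4.9 kg.
Tool frame: the origin (TCP) lies midway between the tips of the shut fingers; the grasp point (between the pads) lies 19 mm behind it; z points along the fingers, y is the line along which they close (so a half turn about z gives the same grasp; the last joint's range is limited). The gripper opens to 85 mm and grips with 20 to 120 N. Pads are 22 mm wide; open, the fingers measure 114 mm over their backs; the gripper's body (76 mm by 85 mm) begins 54 mm behind the grasp point. The pads swing forward as they close: fully open they stand 13 mm farther back than shut.
Start: joints at [1.063, 0.053, 1.613, -0, 1.476, -0.119], TCP at [0.237, 0.578, 0.231] pointing down, gripper open.
Joint ranges: [-3.01, 3.01], [-1.01, 2.22], [0.06, 2.58], [-1.02, 4.17], [0.09, 2.62], [-3.14, 3.14]. Speed limits (rad/s): [2.57, 2.57, 3.14, 3.14, 3.14, 3.14].

INTERFACE

Orientations are given as a unit quaternion [w, x, y, z].
In Python, from plant import * gives the robot as it stands.
- The arm moves only by the tool jog_arm, never from a script. Its argument "targets" is a list of rows, each a list of 3 entries, a list of its own where there are three numbers: the shift along the tool's x, y, z in units of 25 mm (1.0 is 25 mm), then the turn, a rotation vector about the tool's x, y, z in units of 8 degrees (1.0 is 8 degrees), then the opening in per cent of the stroke, from 0 (shut) to 100 (fully open). A call has 1 to 8 rows; each row is the pose to reach, as a shift and turn from the pose commanded when the call began, along the tool's axes at that moment; what a row does not reach only later rows make up. A row lasts 1/8 s, in which the tool goes at most 62.5 mm and 10.7 degrees, less where a joint would pass 70% of its speed; a pose out of reach is approached as far as the arm can. A call with a gripper value outside its range is refused whole. The fingers move at their own pace and stop on an object; the grip force is fixed at half the most. Time passes only in rows, so rows that repeat a pose let the fingers close. It gives the time, the measured TCP pose, the force, the opening and the grip force at its end, in the units of the state.
- state(): the state, without advancing time (a new reading comes with each control period).
- grab_frame(name): name is "scene" or "top"; returns (picture, depth): 480x640x3 uint8, red, green, blue; 480x640 float32, m along the optical axis (not along the pixel's ray), 0 where there is no reading.
- camera_params(name): a dict with "fovy" (degrees; the focal length in pixels is half the picture's height over the tangent of half this angle, whatever the lens; pixels are square), "cx", "cy" (the principal point, pixels), "rvec" (rotation vector, rad) and "tvec" (3), from world to camera coordinates, as OpenCV has them. Camera axes: x right, y down, z forward; pixel columns grow to the right and rows downward; lengths in m; the calibration is good to about 2 mm. A picture is of the moment at which its call begins. camera_params takes no time and is no camera call.
- job_done(): hands the job in; it is judged then, once.
The state is a dict: "time": time; "joint_pos": joint angles; "joint_vel": joint speeds; "joint_efforts": joint torques, N m; "tool_pos": TCP position; "tool_rot": TCP orientation; "contact_force": force on the tool from outside, world axes, zero at the start; "ft_torque": the same for the moment, N m; "gripper_width": opening from 0.0 (shut) to 1.0 (fully open); "grasp_force": force on a finger pad.
Only numpy, scipy, OpenCV 4.12 (cv2) and the standard library are available. Lean on these libraries where they do the work, as an engineer would, in place of code of your own. Each camera call takes 0.05 s, during which the arm holds its last target. There are 200 camera calls.

## Working session

There is one attempt and no reset: what is moved stays moved. The work goes in short steps, Python scripts to look and compute and a tool call to move; the robot and the scene stay as the last step left them, time stands still between calls to the robot, and variables do not carry over. Pictures are saved under pics/ and viewed, at most 10 in all, crops included, and the job is handed in when it is done.

Besides the shell and the picture viewer there is one more tool, called after "Request:" by a JSON object that holds its "name" and its "arguments". jog_arm: Moves the arm, as the interface text tells. Its arguments: {"type":"object","properties":{"targets":{"type":"array"}},"required":["targets"]}

```bash
mkdir -p pics; cat > h.py <<'E'
from plant import *
import numpy as np, cv2
from scipy.spatial.transform import Rotation as R
def cam(n):
    p=camera_params(n); f=240/np.tan(np.radians(p["fovy"])/2)
    return f,p["cx"],p["cy"],R.from_rotvec(np.ravel(p["rvec"])).as_matrix(),np.ravel(p["tvec"])
def pts(n,d):
    f,cx,cy,M,t=cam(n); v,u=np.mgrid[:480,:640]
    P=np.stack([(u-cx)/f*d,(v-cy)/f*d,d],-1)
    return (P-t)@M
def ray(n,u,v,z):
    f,cx,cy,M,t=cam(n); c=-M.T@t; r=M.T@np.array([(u-cx)/f,(v-cy)/f,1]); return c+r*(z-c[2])/r[2]
E
python3 - <<'E'
from h import *
for n in("scene","top"):
    im,d=grab_frame(n); np.savez(f"{n}0.npz",im=im,d=d); cv2.imwrite(f"pics/{n}0.png",im[...,::-1])
    print(n,camera_params(n))
print(state())
E
```

```text
scene {'fovy': 42.808276652089006, 'cx': 322.6008486373476, 'cy': 234.7042718550662, 'rvec': array([ 1.77743498,  1.47875634, -0.73972007]), 'tvec': array([-0.26490177, -0.21608184,  1.44553278])}
top {'fovy': 47.136318111820366, 'cx': 312.47860314647835, 'cy': 235.65546833505152, 'rvec': array([ 2.15265506, -2.16306672,  0.14180326]), 'tvec': array([0.16728927, 0.56221464, 0.87475976])}
{'time': 0.1, 'joint_pos': array([ 1.06301312e+00,  5.33074798e-02,  1.61418112e+00, -6.97966056e-06,
        1.47599214e+00, -1.18989234e-01]), 'joint_vel': array([ 2.38420697e-03,  4.61012036e-05, -3.60860364e-03,  9.40873412e-04,
        1.38931862e-03,  1.46118511e-03]), 'joint_efforts': array([ 1.27878036e-03, -3.94899881e+01, -3.71365857e+01,  2.34805259e-05,
        3.93164344e-03,  4.42233727e-06]), 'tool_pos': array([0.23663546, 0.5778528 , 0.23016104]), 'tool_rot': array([-2.87727221e-04,  1.93174502e-01,  9.81163962e-01, -8.99136575e-04]), 'contact_force': array([0.5245203 , 0.43483687, 0.94660603]), 'ft_torque': array([-0.00743505,  0.01715191, -0.02293522]), 'grasp_force': 0.0, 'gripper_width': 1.000737819125208}
```

View pics/scene0.png

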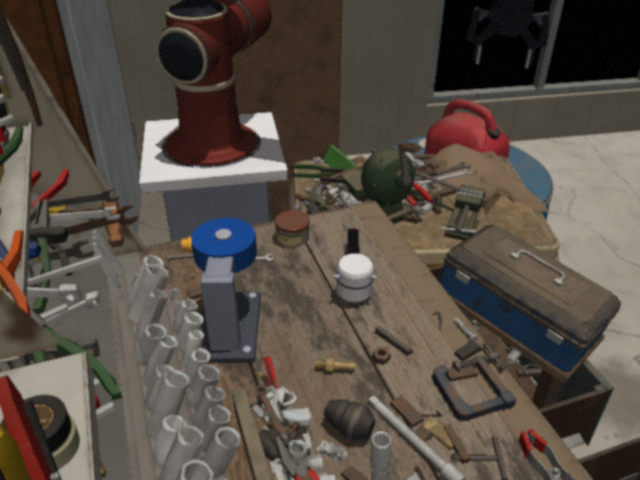

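View pics/top0.png

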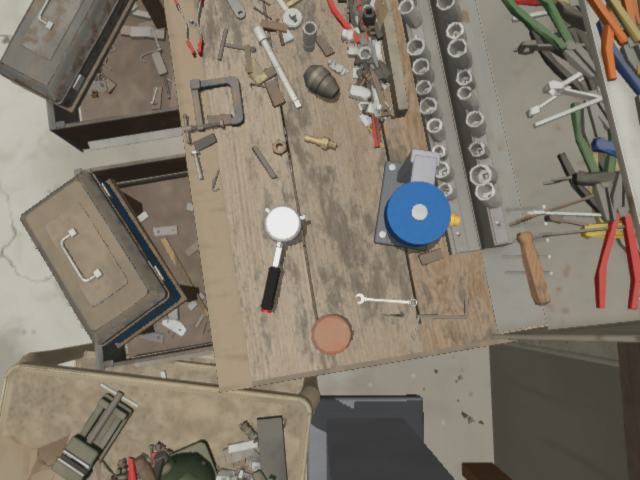

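The top view shows the bowl at (282,224) with its handle running to (268,310), and the head at (418,214) with its column towards (424,165). The tin is at (331,334), the wrench at (386,299) and the fitting at (321,142).

```bash
python3 - <<'E'
from h import *
z=np.load("top0.npz"); im=z["im"].astype(int);d=z["d"];P=pts("top",d)
def rep(n,m):
    Q=P[m]; v,u=np.nonzero(m)
    c,r=cv2.minEnclosingCircle(np.stack([u,v],1).astype(np.float32)); print(n,len(Q),"med",np.median(Q,0).round(4),"z",np.percentile(Q[:,2],[5,50,95]).round(4),"circ px",np.round(c,1),round(r,1)); return c
box=lambda a,b,c,e:(np.arange(640)[None]>=a)&(np.arange(640)[None]<b)&(np.arange(480)[:,None]>=c)&(np.arange(480)[:,None]<e)
c=rep("bowl",box(255,310,195,250)&(P[...,2]>.058)); print(ray("top",*c,.068))
m=box(370,465,170,260)&(im[...,2]>im[...,0]+60)&(P[...,2]>.14)
c=rep("head",m);print(ray("top",*c,.155))
hm=box(255,290,255,318)&(P[...,2]>.02)&(P[...,2]<.06)&(im.max(-1)<70)
rep("handle",hm);Q=P[hm][:,:2];w=np.linalg.svd(Q-Q.mean(0),full_matrices=0)[2];print(w[0],"mid",(Q.min(0)+Q.max(0))/2,"ext",Q.min(0),Q.max(0), "rect",cv2.minAreaRect(Q.astype(np.float32)))
for a in[(424,152),(412,152),(436,152),(390,167),(381,243),(380,200)]:print(a,P[a[1],a[0]].round(4))
rep("col",box(400,445,145,180)&(P[...,2]>.04)&~m)
# base plate dark
bm=box(370,450,150,265)&(P[...,2]>.006)&(P[...,2]<.02); Q=P[bm][:,:2]; print("plate",cv2.minAreaRect(Q.astype(np.float32)))
tin=box(305,360,310,360)&(P[...,2]>.03);rep("tin",tin)
rep("wr",box(350,420,285,312)&(P[...,2]>.004))
# background obstacles profile tall
for x in np.arange(.3,.8,.05):
  print(round(x,2),[ (lambda s: round(float(np.percentile(s,98)),2) if len(s) else None)(P[...,2][(abs(P[...,0]-x)<.025)&(abs(P[...,1]-y)<.025)&(d>0)]) for y in np.arange(-.4,.4,.05)])
E
```

```text
bowl 1065 med [0.5795 0.2133 0.0677] z [0.0627 0.0677 0.0704] circ px [284.  221.5] 29.5
[0.58188621 0.21016118 0.068     ]
head 2973 med [0.5807 0.0121 0.1507] z [0.1483 0.1507 0.153 ] circ px [418.  212.9] 32.3
[0.5801246  0.01258246 0.155     ]
handle 466 med [0.477  0.2328 0.0379] z [0.0337 0.0379 0.0405] circ px [271. 288.] 21.5
[-0.97754954  0.21070571] mid [0.47721777 0.23378049] ext [0.44304337 0.21883737] [0.51139216 0.24872362] rect ((0.4774649739265442, 0.2336457073688507), (0.017931267619132996, 0.06883463263511658), 78.08462524414062)
(424, 152) [ 0.6737 -0.0012  0.1438]
(412, 152) [0.6741 0.0164 0.1428]
(436, 152) [ 0.6737 -0.0191  0.1435]
(390, 167) [0.6837 0.0307 0.0163]
(381, 243) [0.5532 0.0481 0.0096]
(380, 200) [0.6273 0.0484 0.0106]
col 1244 med [6.592e-01 5.000e-04 1.446e-01] z [0.0465 0.1446 0.1483] circ px [422.4 163. ] 26.9
plate ((0.6100831627845764, 0.005395978689193726), (0.19224128127098083, 0.12698496878147125), 10.933887481689453)
tin 1274 med [0.4028 0.1369 0.0408] z [0.0382 0.0408 0.0435] circ px [330.5 334.1] 20.2
wr 161 med [0.4569 0.0527 0.0061] z 
[... 326 characters left out ...]
0, 0.0, 0.0, 0.0]
0.45 [None, None, 0.17, 0.21, 0.21, 0.16, 0.01, 0.01, 0.01, 0.01, 0.04, 0.04, 0.0, 0.04, 0.0, 0.0]
0.5 [None, None, 0.2, 0.22, 0.22, 0.16, 0.0, 0.01, 0.0, 0.0, 0.0, 0.0, 0.04, 0.04, 0.0, 0.0]
0.55 [None, None, 0.2, 0.28, 0.22, 0.22, 0.21, 0.15, 0.15, 0.15, 0.0, 0.0, 0.07, 0.07, 0.0, 0.0]
0.6 [None, None, None, 0.28, 0.28, 0.2, 0.15, 0.15, 0.16, 0.15, 0.0, 0.0, 0.07, 0.07, 0.0, 0.0]
0.65 [None, None, None, 0.27, 0.28, 0.11, 0.15, 0.14, 0.15, 0.01, 0.0, 0.0, 0.0, 0.01, 0.0, 0.01]
0.7 [None, None, None, 0.29, 0.28, 0.22, 0.14, 0.13, 0.14, 0.03, 0.0, 0.02, 0.01, 0.01, 0.0, 0.01]
0.75 [None, None, None, 0.3, 0.29, 0.22, 0.13, 0.14, 0.07, 0.03, 0.01, 0.02, 0.01, 0.01, 0.02, 0.02]
```

```bash
cat >> h.py <<'E'
import json,sys
DOWN=lambda yaw:np.array([[np.cos(yaw),np.sin(yaw),0],[np.sin(yaw),-np.cos(yaw),0],[0,0,-1]])
def save(p,Rm): json.dump([list(map(float,p)),R.from_matrix(Rm).as_rotvec().tolist()],open("cmd.json","w"))
def load(): p,r=json.load(open("cmd.json")); return np.array(p),R.from_rotvec(r).as_matrix()
def applied(sh,turn):  # record last row sent
    p,M=load(); save(p+M@(np.array(sh)*.025),M@R.from_rotvec(np.radians(8*np.array(turn))).as_matrix())
def row(p,Rm,g):
    p0,M=load(); s=M.T@(np.array(p)-p0)/.025; t=np.degrees(R.from_matrix(M.T@Rm).as_rotvec())/8
    print([s.round(2).tolist(),t.round(2).tolist(),g])
E
python3 - <<'E'
from h import *
s=state(); save(s["tool_pos"],R.from_quat(s["tool_rot"],scalar_first=True).as_matrix())
z=np.load("top0.npz"); im=z["im"].astype(int);P=pts("top",z["d"])
u=np.arange(640)[None];v=np.arange(480)[:,None]
blue=(im[...,2]>im[...,0]+60)
m=(u>400)&(u<445)&(v>145)&(v<185)&(P[...,2]>.135)&~blue&(P[...,0]>.63)
Q=P[m][:,:2].astype(np.float32);print("col",len(Q),cv2.minAreaRect(Q),Q.mean(0))
# plate edge left: dark plate pixels z 6-16mm, y>0.045
m=(P[...,2]>.006)&(P[...,2]<.015)&(P[...,0]>.54)&(P[...,0]<.70)&(P[...,1]>.03)&(P[...,1]<.08)
xs=[];ys=[]
for x in np.arange(.55,.69,.01):
    k=m&(abs(P[...,0]-x)<.005)
    if k.sum()>3: xs.append(x);ys.append(np.percentile(P[k][:,1],97))
print(np.round(ys,4),np.polyfit(xs,ys,1))
z=np.load("scene0.npz"); im=z["im"].astype(int);P=pts("scene",z["d"]);b=(im[...,2]>im[...,0]+60)&(P[...,2]>.146)&(u<270)&(u>180)&(v>200)&(v<280)
Q=P[b];print("scene head",len(Q),cv2.minEnclosingCircle(Q[:,:2].astype(np.float32)),np.median(Q,0))
b=(u>325)&(u<385)&(v>245)&(v<300)&(P[...,2]>.064);Q=P[b];print("scene bowl top",len(Q),cv2.minEnclosingCircle(Q[:,:2].astype(np.float32)),np.median(Q,0))
z=np.load("top0.npz"); im=z["im"].astype(int);P=pts("top",z["d"])
b=(im[...,2]>im[...,0]+60)&(P[...,2]>.14)&(u>370)&(u<465)&(v>170)&(v<260);Q=P[b];print("top head",cv2.minEnclosingCircle(Q[:,:2].astype(np.float32)))
b=(u>255)&(u<310)&(v>195)&(v<250)&(P[...,2]>.064);Q=P[b];print("top bowl",cv2.minEnclosingCircle(Q[:,:2].astype(np.float32)))
g=np.array([.4773,.2335])
for zz in(.12,.03): row([*g,zz],DOWN(2.929),100)
row([*g,.006],DOWN(2.929),100)
E
```

```text
col 839 ((0.6524013876914978, -0.0005779974162578583), (0.044275619089603424, 0.049041055142879486), 80.92776489257812) [6.539297e-01 4.867906e-04]
[0.0534 0.0598 0.058  0.0566 0.0552 0.0536 0.0521 0.0502 0.0484 0.0463
 0.0445 0.044  0.0424 0.0402] [-0.13926002  0.13597857]
scene head 1788 ((0.9266735315322876, 0.012657389044761658), 0.39154189825057983) [0.58852404 0.01010403 0.1513039 ]
scene bowl top 675 ((0.9368090033531189, 0.11861155927181244), 0.39502403140068054) [0.58602821 0.2105155  0.06811842]
top head ((0.5290408730506897, 0.07155520468950272), 0.12679344415664673)
top bowl ((0.5270081162452698, 0.19684359431266785), 0.08408215641975403)
[[-14.13, -9.09, 4.42], [-0.01, -0.0, -1.26], 100]
[[-14.13, -9.08, 8.02], [-0.01, -0.0, -1.26], 100]
[[-14.13, -9.08, 8.98], [-0.01, -0.0, -1.26], 100]
```

Request:
{"name": "jog_arm", "arguments": {"targets": [[[-14.13, -9.09, 4.4], [0, 0, -1.26], 100], [[-14.13, -9.09, 4.4], [0, 0, -1.26], 100], [[-14.13, -9.09, 4.4], [0, 0, -1.26], 100], [[-14.13, -9.09, 4.4], [0, 0, -1.26], 100], [[-14.13, -9.09, 4.4], [0, 0, -1.26], 100], [[-14.13, -9.09, 4.4], [0, 0, -1.26], 100], [[-14.13, -9.09, 4.4], [0, 0, -1.26], 100], [[-14.13, -9.09, 4.4], [0, 0, -1.26], 100]]}}

```text
time: 1.1
tool_pos: [0.4781, 0.2308, 0.1194]
tool_rot: [-0.001, 0.109, 0.994, -0.001]
contact_force: [0.3, 0.4, 0.5]
gripper_width: 1.0
grasp_force: 0.0
```

Request:
{"name": "jog_arm", "arguments": {"targets": [[[0, 0, 1.5], [0, 0, 0], 100], [[0, 0, 3.0], [0, 0, 0], 100], [[0, 0, 4.0], [0, 0, 0], 100], [[0, 0, 4.5], [0, 0, 0], 100], [[0, 0, 4.5], [0, 0, 0], 100]]}}

```text
time: 1.72
tool_pos: [0.4769, 0.2345, 0.0083]
tool_rot: [-0.001, 0.106, 0.994, -0.0]
contact_force: [0.5, 0.1, -1.0]
gripper_width: 1.001
grasp_force: 0.0
```

```bash
python3 - <<'E'
from h import *
applied([-14.13,-9.09,4.4],[0,0,-1.26]);applied([0,0,4.5],[0,0,0])
s=state();print(load()[0],s["tool_pos"],s["tool_rot"],s["contact_force"])
im,d=grab_frame("top");cv2.imwrite("pics/a.png",cv2.resize(im[170:350,220:340,::-1],None,fx=3,fy=3))
E
```

```text
[0.47717452 0.23328835 0.00801092] [0.47685204 0.23452503 0.0082628 ] [-7.48129667e-04  1.05863850e-01  9.94380320e-01 -2.54382583e-04] [ 0.50170901  0.13702997 -1.0325053 ]
```

View pics/a.png

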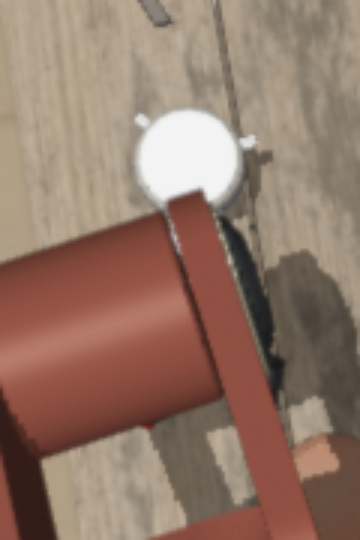

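The arm covers the handle. The bowl's white top is still visible near crop pixel (190,160), with its lugs at (140,120) and (248,142). I'll close on the handle now.

Request:
{"name": "jog_arm", "arguments": {"targets": [[[0, 0, 0], [0, 0, 0], 60], [[0, 0, 0], [0, 0, 0], 30], [[0, 0, 0], [0, 0, 0], 15], [[0, 0, 0], [0, 0, 0], 0], [[0, 0, 0], [0, 0, 0], 0], [[0, 0, 0], [0, 0, 0], 0], [[0, 0, 0], [0, 0, 0], 0], [[0, 0, 0], [0, 0, 0], 0]]}}

```text
time: 2.78
tool_pos: [0.4778, 0.2341, 0.009]
tool_rot: [0.0, 0.106, 0.994, -0.0]
contact_force: [-1.6, -2.0, 3.4]
gripper_width: 0.203
grasp_force: 62.1
```

```bash
cat >> h.py <<'E'
D=0.105; Z0=0.008; PIV=None
def bp(ax,z,yaw,pitch=0,roll=0):  # bowl axis xy, underside z, handle yaw -> tcp pose
    Rm=DOWN(yaw); return [ax[0]+D*np.cos(yaw),ax[1]+D*np.sin(yaw),Z0+z],Rm
E
python3 - <<'E'
from h import *
p,M=load(); ax=p[:2]-D*np.array([np.cos(2.929),np.sin(2.929)]);print(ax)
for z,y in[(.014,2.929),(.028,2.929)]+[(.03,2.929-(2.929-1.49)*k/9) for k in range(1,10)]: row(*bp(ax,z,y),0)
E
```

```text
[0.57981067 0.21113389]
[[0.0, -0.0, -0.56], [-0.01, -0.0, -0.0], 0]
[[0.0, -0.0, -1.12], [-0.01, -0.0, -0.0], 0]
[[-0.05, 0.67, -1.2], [-0.01, -0.0, 1.14], 0]
[[-0.21, 1.32, -1.2], [-0.01, -0.0, 2.29], 0]
[[-0.47, 1.94, -1.2], [-0.01, -0.0, 3.43], 0]
[[-0.83, 2.5, -1.2], [-0.01, 0.0, 4.58], 0]
[[-1.27, 3.01, -1.21], [-0.01, 0.0, 5.72], 0]
[[-1.79, 3.44, -1.21], [-0.01, 0.0, 6.87], 0]
[[-2.37, 3.78, -1.21], [-0.01, 0.0, 8.01], 0]
[[-2.99, 4.02, -1.21], [-0.01, 0.0, 9.16], 0]
[[-3.65, 4.16, -1.21], [-0.01, 0.01, 10.3], 0]
```

Request:
{"name": "jog_arm", "arguments": {"targets": [[[0, 0, -0.5], [0, 0, 0], 0], [[0, 0, -1.12], [0, 0, 0], 0], [[-0.05, 0.67, -1.2], [0, 0, 1.14], 0], [[-0.21, 1.32, -1.2], [0, 0, 2.29], 0], [[-0.47, 1.94, -1.2], [0, 0, 3.43], 0], [[-0.83, 2.5, -1.2], [0, 0, 4.58], 0], [[-1.27, 3.01, -1.2], [0, 0, 5.72], 0], [[-1.79, 3.44, -1.2], [0, 0, 6.87], 0]]}}

```text
time: 3.78
tool_pos: [0.5401, 0.3095, 0.0397]
tool_rot: [0.0, 0.555, 0.832, 0.001]
contact_force: [0.1, -0.1, -1.5]
gripper_width: 0.2
grasp_force: 61.3
```

```bash
python3 - <<'E'
from h import *
applied([-1.79,3.44,-1.2],[0,0,6.87]); ax=[.5798,.2111]
for k in(7,8,9,9): row(*bp(ax,.03,2.929-(2.929-1.49)*k/9),0)
E
```

```text
[[-0.06, 0.66, -0.01], [-0.01, 0.01, 1.14], 0]
[[-0.21, 1.32, -0.01], [-0.01, 0.01, 2.29], 0]
[[-0.48, 1.93, -0.01], [-0.01, 0.01, 3.43], 0]
[[-0.48, 1.93, -0.01], [-0.01, 0.01, 3.43], 0]
```

Request:
{"name": "jog_arm", "arguments": {"targets": [[[-0.06, 0.66, 0], [0, 0, 1.14], 0], [[-0.21, 1.32, 0], [0, 0, 2.29], 0], [[-0.48, 1.93, 0], [0, 0, 3.43], 0], [[-0.48, 1.93, 0], [0, 0, 3.43], 0], [[-0.48, 1.93, 0], [0, 0, 3.43], 0]]}}

```text
time: 4.4
tool_pos: [0.5882, 0.3165, 0.0391]
tool_rot: [-0.0, 0.734, 0.679, -0.0]
contact_force: [-0.5, 1.7, -2.9]
gripper_width: 0.194
grasp_force: 61.4
```

```bash
python3 - <<'E'
from h import *
applied([-.48,1.93,0],[0,0,3.43])
s=state();print(load()[0],s["tool_pos"],s["tool_rot"],s["contact_force"],s["ft_torque"])
im,d=grab_frame("top");np.savez("top1.npz",im=im,d=d)
im2,d2=grab_frame("scene");np.savez("scene1.npz",im=im2,d=d2)
a=cv2.resize(im[170:260,230:330,::-1],None,fx=5,fy=5);b=cv2.resize(im2[210:330,310:430,::-1],None,fx=3.75,fy=3.75)
cv2.imwrite("pics/b.png",np.hstack([cv2.resize(a,(390,351)),cv2.resize(b,(351,351))]))
P=pts("top",d);u=np.arange(640)[None];v=np.arange(480)[:,None]
m=(u>255)&(u<310)&(v>190)&(v<250)&(im.min(-1)>170)&(P[...,2]>.08);Q=P[m];print(len(Q),np.median(Q,0),Q.mean(0))
A=np.c_[Q[:,:2]-Q[:,:2].mean(0),np.ones(len(Q))];print("tilt",np.linalg.lstsq(A,Q[:,2],rcond=None)[0])
E
```

```text
[0.58823437 0.31561564 0.03777359] [0.58821027 0.31650959 0.03905661] [-1.84554210e-04  7.34140621e-01  6.78997433e-01 -3.94049103e-05] [-0.45101589  1.69116801 -2.92248267] [ 0.19963639 -0.05109263 -0.01590349]
426 [0.58453079 0.20025424 0.09691066] [0.58385126 0.20254502 0.09849371]
tilt [-1.24911051 -0.63186071  0.09849371]
```

View pics/b.png

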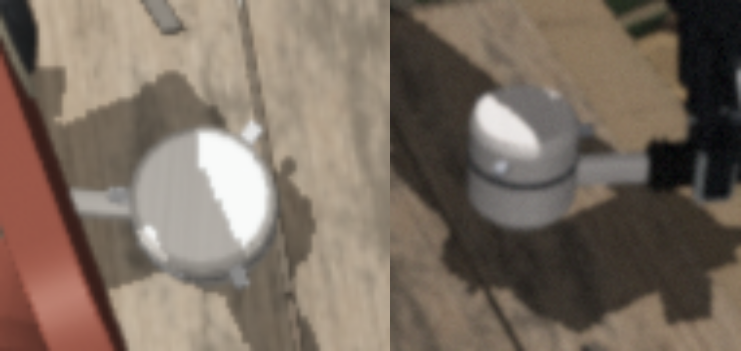

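The bowl hangs level from the grip. In the left crop its disc is centred near (203,203), which is frame pixel (282,222), and the handle runs to the left. I'll get the axis from depth next.

```bash
python3 - <<'E'
from h import *
def fit(n,f,box,zlo,zhi,col=None):
    z=np.load(f);im=z["im"].astype(int);P=pts(n,z["d"]);u=np.arange(640)[None];v=np.arange(480)[:,None]
    m=(u>box[0])&(u<box[1])&(v>box[2])&(v<box[3])&(P[...,2]>zlo)&(P[...,2]<zhi)
    if col: m&=(im[...,2]>im[...,0]+60)
    k,l,st,c=cv2.connectedComponentsWithStats(m.astype(np.uint8));i=1+np.argmax(st[1:,4]);m=l==i
    Q=P[m];cnt=max(cv2.findContours(m.astype(np.uint8),0,1)[0],key=len)
    e=cv2.fitEllipse(cnt)
    A=np.c_[Q[:,:2]-Q[:,:2].mean(0),np.ones(len(Q))];t=np.linalg.lstsq(A,Q[:,2],rcond=None)[0]
    print(n,f,len(Q),"mean",Q.mean(0).round(4),"tilt",t.round(3),"ell",np.round(e[0],1),np.round(e[1],1),ray(n,*e[0],Q[:,2].mean()).round(4))
fit("top","top0.npz",(250,315,190,255),.064,.075)
fit("top","top1.npz",(255,310,190,250),.092,.104)
fit("top","top0.npz",(370,465,165,260),.146,.158,1)
fit("scene","scene0.npz",(320,390,240,310),.064,.075)
fit("scene","scene1.npz",(320,380,210,300),.092,.104)
fit("scene","scene0.npz",(170,280,200,290),.146,.16,1)
E
```

```text
top top0.npz 952 mean [0.5801 0.2129 0.0678] tilt [0.006 0.    0.068] ell [282.3 222.6] [33.8 34.2] [0.5801 0.2129 0.0678]
top top1.npz 1076 mean [0.5789 0.2128 0.0969] tilt [0.01  0.006 0.097] ell [281.4 220.6] [36.1 36.4] [0.5788 0.2128 0.0969]
top top0.npz 2944 mean [0.5814 0.0115 0.1507] tilt [-0.002  0.001  0.151] ell [418.2 212.6] [62.1 63.5] [0.5813 0.0114 0.1507]
scene scene0.npz 662 mean [0.5851 0.2109 0.068 ] tilt [-0.029  0.004  0.068] ell [354.9 265.3] [22.8 35. ] [0.5853 0.211  0.068 ]
scene scene1.npz 694 mean [0.5849 0.2107 0.0969] tilt [-0.044  0.02   0.097] ell [355.4 250.8] [23.5 35.5] [0.585  0.2107 0.0969]
scene scene0.npz 1784 mean [0.5863 0.01   0.1513] tilt [-0.002 -0.     0.151] ell [223.  236.9] [37.6 63.4] [0.5862 0.0099 0.1513]
```

```bash
python3 - <<'E'
from h import *
ax=[.5817,.0100]
row(*bp(ax,.03,1.49),0);row(*bp(ax,.044,1.49),0);row(*bp(ax,.054,1.49),0)
E
```

```text
[[-8.01, 0.72, 0.0], [-0.01, 0.01, 0.0], 0]
[[-8.01, 0.72, -0.56], [-0.01, 0.01, 0.0], 0]
[[-8.01, 0.72, -0.96], [-0.01, 0.01, 0.0], 0]
```

Request:
{"name": "jog_arm", "arguments": {"targets": [[[-1.5, 0.15, 0], [0, 0, 0], 0], [[-3.5, 0.3, 0], [0, 0, 0], 0], [[-5.5, 0.5, 0], [0, 0, 0], 0], [[-7.2, 0.65, 0], [0, 0, 0], 0], [[-8.0, 0.72, 0], [0, 0, 0], 0], [[-8.0, 0.72, 0], [0, 0, 0], 0], [[-8.0, 0.72, -0.5], [0, 0, 0], 0], [[-8.0, 0.72, -0.5], [0, 0, 0], 0]]}}

```text
time: 5.5
tool_pos: [0.5919, 0.117, 0.0533]
tool_rot: [0.001, 0.734, 0.679, 0.001]
contact_force: [1.2, 0.1, -2.2]
gripper_width: 0.204
grasp_force: 61.4
```

Request:
{"name": "jog_arm", "arguments": {"targets": [[[0, 0, -0.1], [0, 0, 0], 0], [[0, 0, -0.2], [0, 0, 0], 0], [[0, 0, -0.3], [0, 0, 0], 0], [[0, 0, -0.4], [0, 0, 0], 0], [[0, 0, -0.4], [0, 0, 0], 0]]}}

```text
time: 6.12
tool_pos: [0.5908, 0.1156, 0.0616]
tool_rot: [0.0, 0.735, 0.678, 0.0]
contact_force: [-0.1, -0.6, -2.1]
gripper_width: 0.198
grasp_force: 61.4
```

```bash
cat >> h.py <<'E'
def rd():
    s=state();p,M=load();Rm=R.from_quat(s["tool_rot"],scalar_first=True).as_matrix()
    print("t",round(s["time"],2),"cmd-pos mm",((s["tool_pos"]-p)*1e3).round(2),"rot err",R.from_matrix(M.T@Rm).as_rotvec().round(4),"F",s["contact_force"].round(1),"T",s["ft_torque"].round(3),"z",s["tool_pos"][2].round(4))
E
python3 - <<'E'
from h import *
applied([-8,.72,-.5],[0,0,0]);applied([0,0,-.4],[0,0,0]);rd()
E
```

```text
t 6.12 cmd-pos mm [0.62 0.72 0.96] rot err [-0.0012  0.0018  0.0001] F [-0.1 -0.6 -2.1] T [ 0.232  0.029 -0.049] z 0.0616
```

Request:
{"name": "jog_arm", "arguments": {"targets": [[[0, 0, -0.08], [0, 0, 0], 0], [[0, 0, -0.16], [0, 0, 0], 0], [[0, 0, -0.2], [0, 0, 0], 0], [[0, 0, -0.24], [0, 0, 0], 0], [[0, 0, -0.24], [0, 0, 0], 0]]}}

```text
time: 6.75
tool_pos: [0.5906, 0.1156, 0.0674]
tool_rot: [0.0, 0.735, 0.678, 0.0]
contact_force: [0.4, -0.9, -2.5]
gripper_width: 0.199
grasp_force: 61.4
```

```bash
python3 - <<'E'
from h import *
applied([0,0,-.24],[0,0,0]);rd()
E
```

```text
t 6.75 cmd-pos mm [0.47 0.69 0.81] rot err [-0.0009  0.0016 -0.    ] F [ 0.4 -0.9 -2.5] T [ 0.079 -0.023  0.04 ] z 0.0674
```

Request:
{"name": "jog_arm", "arguments": {"targets": [[[0, 0, -0.04], [0, 0, 0], 0], [[0, 0, -0.08], [0, 0, 0], 0], [[0, 0, -0.08], [0, 0, 0], 0]]}}

```text
time: 7.12
tool_pos: [0.5905, 0.1155, 0.0693]
tool_rot: [-0.0, 0.735, 0.678, -0.0]
contact_force: [0.2, -1.3, -1.9]
gripper_width: 0.196
grasp_force: 61.3
```

```bash
python3 - <<'E'
from h import *
applied([0,0,-.08],[0,0,0]);rd()
E
```

```text
t 7.12 cmd-pos mm [0.33 0.64 0.69] rot err [-0.0006  0.0015  0.0001] F [ 0.2 -1.3 -1.9] T [0.041 0.012 0.023] z 0.0693
```

Request:
{"name": "jog_arm", "arguments": {"targets": [[[0, 0, -0.06], [0, 0, 0], 0], [[0, 0, -0.12], [0, 0, 0], 0], [[0, 0, -0.12], [0, 0, 0], 0]]}}

```text
time: 7.5
tool_pos: [0.5905, 0.1155, 0.0724]
tool_rot: [-0.0, 0.735, 0.678, -0.0]
contact_force: [-0.5, -1.8, -1.8]
gripper_width: 0.199
grasp_force: 61.3
```

```bash
python3 - <<'E'
from h import *
applied([0,0,-.12],[0,0,0]);rd()
im,d=grab_frame("scene");cv2.imwrite("pics/c.png",cv2.resize(im[200:350,160:340,::-1],None,fx=4,fy=4))
E
```

```text
t 7.5 cmd-pos mm [0.36 0.68 0.79] rot err [-0.0006  0.0016  0.0002] F [-0.5 -1.8 -1.8] T [ 0.068  0.036 -0.074] z 0.0724
```

View pics/c.png

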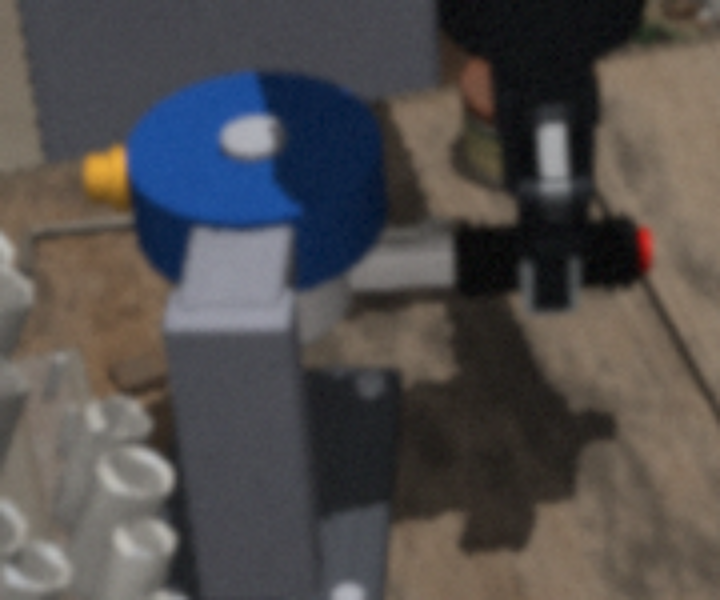

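The bowl is up inside the head with the handle level. I see no stop at 58 mm, so the lugs look to be in the slots, and I'll keep rising.

Request:
{"name": "jog_arm", "arguments": {"targets": [[[0, 0, -0.06], [0, 0, 0], 0], [[0, 0, -0.12], [0, 0, 0], 0], [[0, 0, -0.16], [0, 0, 0], 0], [[0, 0, -0.16], [0, 0, 0], 0]]}}

```text
time: 8.05
tool_pos: [0.5903, 0.1157, 0.0758]
tool_rot: [-0.0, 0.735, 0.678, -0.0]
contact_force: [0.9, -1.1, -6.6]
gripper_width: 0.204
grasp_force: 60.7
```

```bash
python3 - <<'E'
from h import *
applied([0,0,-.16],[0,0,0]);rd()
E
```

```text
t 8.05 cmd-pos mm [0.11 0.84 0.22] rot err [-0.0001  0.002   0.0001] F [ 0.9 -1.1 -6.6] T [ 0.494 -0.148 -0.022] z 0.0758
```

Request:
{"name": "jog_arm", "arguments": {"targets": [[[0, 0, -0.06], [0, 0, 0], 0], [[0, 0, -0.12], [0, 0, 0], 0], [[0, 0, -0.18], [0, 0, 0], 0], [[0, 0, -0.22], [0, 0, 0], 0], [[0, 0, -0.22], [0, 0, 0], 0]]}}

```text
time: 8.68
tool_pos: [0.5903, 0.1157, 0.0817]
tool_rot: [-0.0, 0.735, 0.678, -0.0]
contact_force: [0.6, 0.1, -10.0]
gripper_width: 0.198
grasp_force: 60.4
```

```bash
python3 - <<'E'
from h import *
applied([0,0,-.22],[0,0,0]);rd()
E
```

```text
t 8.68 cmd-pos mm [0.14 0.83 0.55] rot err [-0.0002  0.0019  0.    ] F [  0.6   0.1 -10. ] T [ 0.717 -0.13   0.061] z 0.0817
```

```bash
python3 - <<'E'
from h import *
ax=[.5817,.0100];p,M=load();z=p[2]-Z0;print(p,z, bp(ax,z,1.49)[0])
for k in range(1,9): row(*bp(ax,z+.001,1.49+.3*k/8),0)
E
```

```text
[0.59018924 0.11488777 0.08110373] 0.0731037304320841 [np.float64(0.590174387087754), np.float64(0.11465746396453005), np.float64(0.0811037304320841)]
[[-0.01, -0.16, -0.04], [-0.01, 0.01, -0.26], 0]
[[-0.02, -0.31, -0.04], [-0.01, 0.01, -0.53], 0]
[[-0.04, -0.47, -0.04], [-0.01, 0.01, -0.8], 0]
[[-0.06, -0.63, -0.04], [-0.01, 0.01, -1.07], 0]
[[-0.08, -0.78, -0.04], [-0.01, 0.01, -1.34], 0]
[[-0.11, -0.94, -0.04], [-0.01, 0.01, -1.61], 0]
[[-0.15, -1.09, -0.04], [-0.01, 0.01, -1.88], 0]
[[-0.2, -1.24, -0.04], [-0.01, 0.01, -2.14], 0]
```

Request:
{"name": "jog_arm", "arguments": {"targets": [[[0, 0, -0.04], [0, 0, 0], 0], [[0, -0.16, -0.04], [0, 0, -0.26], 0], [[-0.01, -0.31, -0.04], [0, 0, -0.53], 0], [[-0.03, -0.47, -0.04], [0, 0, -0.8], 0], [[-0.05, -0.63, -0.04], [0, 0, -1.07], 0], [[-0.05, -0.63, -0.04], [0, 0, -1.07], 0]]}}

```text
time: 9.43
tool_pos: [0.5749, 0.1157, 0.0832]
tool_rot: [0.0, 0.682, 0.731, 0.0]
contact_force: [0.8, -0.7, -7.6]
gripper_width: 0.199
grasp_force: 60.5
```

```bash
python3 - <<'E'
from h import *
applied([-.05,-.63,-.04],[0,0,-1.07]);rd()
ax=[.5817,.0102];p,M=load();z=p[2]-Z0;y=np.arctan2(M[1,0],M[0,0]);print(y,bp(ax,z,y)[0],p)
for k in range(1,9): row(*bp(ax,z,y+.05*k),0)
E
```

```text
t 9.43 cmd-pos mm [0.48 0.78 1.11] rot err [-0.002   0.0016 -0.0008] F [ 0.8 -0.7 -7.6] T [ 0.71  -0.085  0.142] z 0.0832
1.639978227502181 [np.float64(0.5744416935332342), np.float64(0.1149488280948026), np.float64(0.08211811109754763)] [0.57439064 0.11490555 0.08211811]
[[-0.0, -0.21, 0.0], [-0.01, 0.01, -0.36], 0]
[[-0.02, -0.42, 0.0], [-0.01, 0.01, -0.72], 0]
[[-0.05, -0.63, 0.0], [-0.01, 0.01, -1.07], 0]
[[-0.08, -0.83, 0.0], [-0.01, 0.01, -1.43], 0]
[[-0.13, -1.04, 0.0], [-0.01, 0.01, -1.79], 0]
[[-0.19, -1.24, 0.0], [-0.01, 0.01, -2.15], 0]
[[-0.25, -1.44, 0.0], [-0.01, 0.01, -2.51], 0]
[[-0.33, -1.63, 0.0], [-0.01, 0.01, -2.86], 0]
```

Request:
{"name": "jog_arm", "arguments": {"targets": [[[0, -0.21, 0], [0, 0, -0.36], 0], [[-0.02, -0.42, 0], [0, 0, -0.72], 0], [[-0.05, -0.63, 0], [0, 0, -1.07], 0], [[-0.08, -0.83, 0], [0, 0, -1.43], 0], [[-0.13, -1.04, 0], [0, 0, -1.79], 0], [[-0.19, -1.24, 0], [0, 0, -2.15], 0], [[-0.25, -1.44, 0], [0, 0, -2.51], 0], [[-0.25, -1.44, 0], [0, 0, -2.51], 0]]}}

```text
time: 10.42
tool_pos: [0.5387, 0.1068, 0.0827]
tool_rot: [-0.001, 0.545, 0.839, -0.0]
contact_force: [-0.0, -0.1, -7.6]
gripper_width: 0.205
grasp_force: 60.5
```

```bash
python3 - <<'E'
from h import *
applied([-.25,-1.44,0],[0,0,-2.51]);rd()
ax=[.5817,.0102];p,M=load();z=p[2]-Z0;y=np.arctan2(M[1,0],M[0,0]);print(y,bp(ax,z,y)[0],p)
for k in range(1,12): row(*bp(ax,z,y+.025*k),0)
E
```

```text
t 10.43 cmd-pos mm [-0.23  0.65  0.52] rot err [-0.0003  0.0016  0.0008] F [-0.  -0.1 -7.6] T [0.592 0.353 0.024] z 0.0827
1.9904403864042397 [np.float64(0.5389192806897898), np.float64(0.10608957219271034), np.float64(0.08216489254616866)] [0.53890881 0.10618201 0.08216489]
[[-0.0, -0.11, 0.0], [-0.01, 0.01, -0.18], 0]
[[-0.01, -0.21, 0.0], [-0.01, 0.01, -0.36], 0]
[[-0.02, -0.32, 0.0], [-0.01, 0.01, -0.54], 0]
[[-0.02, -0.42, 0.0], [-0.01, 0.01, -0.72], 0]
[[-0.04, -0.52, 0.0], [-0.01, 0.01, -0.9], 0]
[[-0.05, -0.63, 0.0], [-0.01, 0.01, -1.07], 0]
[[-0.07, -0.73, 0.0], [-0.01, 0.01, -1.25], 0]
[[-0.09, -0.84, 0.0], [-0.01, 0.01, -1.43], 0]
[[-0.11, -0.94, 0.0], [-0.01, 0.01, -1.61], 0]
[[-0.13, -1.04, 0.0], [-0.01, 0.01, -1.79], 0]
[[-0.16, -1.14, 0.0], [-0.01, 0.01, -1.97], 0]
```

Request:
{"name": "jog_arm", "arguments": {"targets": [[[0, -0.21, 0], [0, 0, -0.36], 0], [[-0.02, -0.42, 0], [0, 0, -0.72], 0], [[-0.05, -0.63, 0], [0, 0, -1.07], 0], [[-0.05, -0.63, 0], [0, 0, -1.07], 0]]}}

```text
time: 10.92
tool_pos: [0.5251, 0.0995, 0.0828]
tool_rot: [-0.0, 0.481, 0.877, -0.0]
contact_force: [-0.5, 0.4, -7.4]
gripper_width: 0.202
grasp_force: 60.5
```

Request:
{"name": "jog_arm", "arguments": {"targets": [[[0, -0.11, 0], [0, 0, -0.18], 0], [[0, -0.11, 0], [0, 0, -0.18], 0]]}}

```text
time: 11.18
tool_pos: [0.5231, 0.0976, 0.0828]
tool_rot: [0.0, 0.469, 0.883, -0.0]
contact_force: [1.0, -2.0, -7.9]
gripper_width: 0.201
grasp_force: 60.6
```

```bash
python3 - <<'E'
from h import *
applied([-.05,-.63,0],[0,0,-1.07]);applied([0,-.11,0],[0,0,-.18]);rd()
p,M=load();y=np.arctan2(M[1,0],M[0,0]);s=state();print(y,"tangential,radial F",s["contact_force"]@M[:,1],s["contact_force"]@M[:,0])
E
```

```text
t 11.18 cmd-pos mm [0.38 0.48 0.59] rot err [-0.0013  0.0006  0.0005] F [ 1.  -2.  -7.9] T [ 0.456  0.294 -0.112] z 0.0828
2.1649731766294 tangential,radial F -0.26587265749632116 -2.2645941208392437
```

Request:
{"name": "jog_arm", "arguments": {"targets": [[[0, -0.11, 0], [0, 0, -0.18], 0], [[0, -0.11, 0], [0, 0, -0.18], 0]]}}

```text
time: 11.42
tool_pos: [0.5213, 0.0959, 0.083]
tool_rot: [0.001, 0.458, 0.889, 0.0]
contact_force: [2.8, -3.1, -8.7]
gripper_width: 0.199
grasp_force: 60.6
```

```bash
cat >> h.py <<'E'
def rt():
    rd();p,M=load();s=state();print("yaw",np.arctan2(M[1,0],M[0,0]).round(4),"tang,rad F",(s["contact_force"]@M[:,1]).round(1),(s["contact_force"]@M[:,0]).round(1))
E
python3 -c "
from h import *
applied([0,-.11,0],[0,0,-.18]);rt()"
```

```text
t 11.43 cmd-pos mm [0.83 0.32 0.79] rot err [-0.0024 -0.0002  0.0006] F [ 2.8 -3.1 -8.7] T [ 0.208  0.11  -0.32 ] z 0.083
yaw 2.1901 tang,rad F 0.4 -4.2
```

Request:
{"name": "jog_arm", "arguments": {"targets": [[[0, -0.11, 0], [0, 0, -0.18], 0], [[0, -0.11, 0], [0, 0, -0.18], 0]]}}

```text
time: 11.68
tool_pos: [0.5201, 0.095, 0.0835]
tool_rot: [0.001, 0.448, 0.894, 0.002]
contact_force: [6.7, -0.3, -10.4]
gripper_width: 0.196
grasp_force: 61.6
```

```bash
python3 -c "
from h import *
applied([0,-.11,0],[0,0,-.18]);rt()"
```

```text
t 11.68 cmd-pos mm [1.88 1.   1.25] rot err [-0.0059 -0.0004  0.0019] F [  6.7  -0.3 -10.4] T [ 0.624 -0.407 -0.927] z 0.0835
yaw 2.2152 tang,rad F 5.2 -4.3
```

```bash
python3 -c "
from h import *
ax=[.5817,.0102];z=load()[0][2]-Z0;print(z)
for dz in (0,.002,.004,.006): row(*bp(ax,z-dz,2.163),0)"
```

```text
0.07420390903587712
[[-0.01, 0.24, -0.0], [-0.01, 0.01, 0.37], 0]
[[-0.01, 0.24, 0.08], [-0.01, 0.01, 0.37], 0]
[[-0.01, 0.24, 0.16], [-0.01, 0.01, 0.37], 0]
[[-0.01, 0.24, 0.24], [-0.01, 0.01, 0.37], 0]
```

Request:
{"name": "jog_arm", "arguments": {"targets": [[[-0.01, 0.12, 0], [0, 0, 0.18], 0], [[-0.01, 0.24, 0], [0, 0, 0.37], 0], [[-0.01, 0.24, 0], [0, 0, 0.37], 0], [[-0.01, 0.24, 0.06], [0, 0, 0.37], 0], [[-0.01, 0.24, 0.12], [0, 0, 0.37], 0], [[-0.01, 0.24, 0.18], [0, 0, 0.37], 0], [[-0.01, 0.24, 0.18], [0, 0, 0.37], 0]]}}

```text
time: 12.55
tool_pos: [0.5237, 0.098, 0.0785]
tool_rot: [0.0, 0.47, 0.883, -0.0]
contact_force: [-0.1, -5.6, -4.5]
gripper_width: 0.201
grasp_force: 61.2
```

```bash
python3 -c "
from h import *
applied([-.01,.24,.18],[0,0,.37]);rt()"
```

```text
t 12.55 cmd-pos mm [0.61 0.62 0.8 ] rot err [-0.0019  0.0004  0.    ] F [-0.1 -5.6 -4.5] T [-0.287  0.241 -0.465] z 0.0785
yaw 2.1636 tang,rad F -3.2 -4.6
```

Request:
{"name": "jog_arm", "arguments": {"targets": [[[-0.03, -0.02, 0], [0, 0, 0], 0], [[-0.03, -0.02, 0], [0, 0, 0], 0]]}}

```text
time: 12.8
tool_pos: [0.5235, 0.0978, 0.0784]
tool_rot: [-0.0, 0.47, 0.883, 0.0]
contact_force: [0.3, -1.3, -4.4]
gripper_width: 0.197
grasp_force: 61.1
```

```bash
python3 -c "
from h import *
applied([-.03,-.02,0],[0,0,0]);rt()"
```

```text
t 12.8 cmd-pos mm [0.36 1.26 0.67] rot err [-0.0023  0.0017 -0.0003] F [ 0.3 -1.3 -4.4] T [ 0.209  0.263 -0.159] z 0.0784
yaw 2.1636 tang,rad F -0.5 -1.2
```

Request:
{"name": "jog_arm", "arguments": {"targets": [[[0, 0, 0.04], [0, 0, 0], 0], [[0, 0, 0.08], [0, 0, 0], 0], [[0, 0, 0.12], [0, 0, 0], 0], [[0, 0, 0.12], [0, 0, 0], 0]]}}

```text
time: 13.3
tool_pos: [0.5239, 0.0975, 0.0761]
tool_rot: [0.0, 0.47, 0.883, 0.0]
contact_force: [-3.8, 0.1, 3.4]
gripper_width: 0.199
grasp_force: 62.1
```

```bash
python3 -c "
from h import *
applied([0,0,.12],[0,0,0]);rt()"
```

```text
t 13.3 cmd-pos mm [0.71 0.98 1.45] rot err [-0.0022  0.0008 -0.0002] F [-3.8  0.1  3.4] T [ 0.027  0.614 -0.266] z 0.0761
yaw 2.1636 tang,rad F -3.0 2.2
```

Request:
{"name": "jog_arm", "arguments": {"targets": [[[0.01, -0.015, -0.03], [0, 0, 0], 0], [[0.01, -0.015, -0.03], [0, 0, 0], 0], [[0.01, -0.015, -0.03], [0, 0, 0], 30], [[0.01, -0.015, -0.03], [0, 0, 0], 60], [[0.01, -0.015, -0.03], [0, 0, 0], 80], [[0.01, -0.015, -0.03], [0, 0, 0], 80]]}}

```text
time: 14.05
tool_pos: [0.5233, 0.0972, 0.0762]
tool_rot: [0.0, 0.47, 0.883, 0.0]
contact_force: [-0.1, 0.4, 0.3]
gripper_width: 0.8
grasp_force: 0.0
```

```bash
python3 -c "
from h import *
applied([.01,-.015,-.03],[0,0,0]);rt()
for n in('top','scene'):
    im,d=grab_frame(n);np.savez(n+'2.npz',im=im,d=d)
    cv2.imwrite('pics/'+n+'2.png',cv2.resize(im[200:350,160:340,::-1] if n=='scene' else im[150:300,330:510,::-1],None,fx=4,fy=4))"
```

```text
t 14.05 cmd-pos mm [0.61 0.69 0.75] rot err [-0.002   0.0005 -0.    ] F [-0.1  0.4  0.3] T [-0.017 -0.039  0.021] z 0.0762
yaw 2.1636 tang,rad F 0.1 0.4
```

View pics/scene2.png

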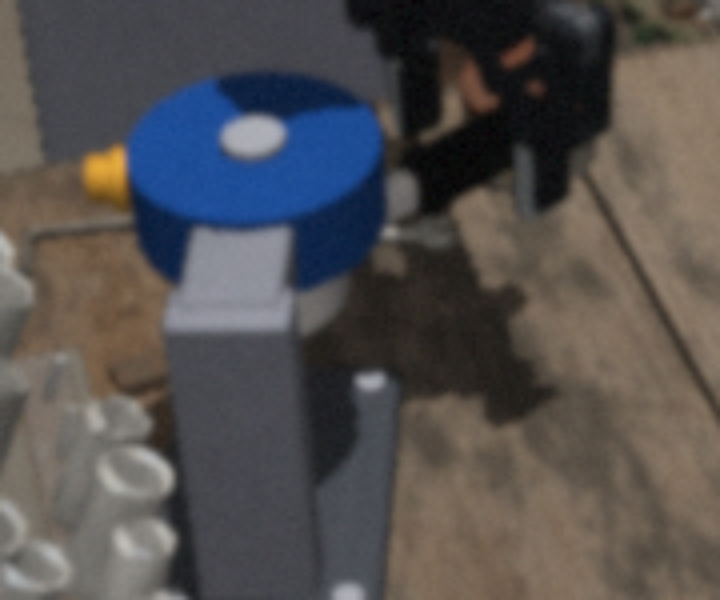

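The bowl hangs in the head with the fingers open, its handle towards (480,165). I'll retreat upward and check the handle's height and yaw.

Request:
{"name": "jog_arm", "arguments": {"targets": [[[0, 0, -0.6], [0, 0, 0], 80], [[0, 0, -1.5], [0, 0, 0], 80], [[0, 0, -3], [0, 0, 0], 100], [[0, 0, -5], [0, 0, 0], 100], [[3, 3, -6], [0, 0, 0], 100], [[5, 5, -6], [0, 0, 0], 100], [[7, 7, -6], [0, 0, 0], 100], [[7, 7, -6], [0, 0, 0], 100]]}}

```text
time: 15.15
tool_pos: [0.571, 0.3423, 0.2279]
tool_rot: [0.001, 0.47, 0.883, 0.001]
contact_force: [0.8, -0.7, 0.3]
gripper_width: 0.998
grasp_force: 0.0
```

```bash
python3 -c "
from h import *
im,d=grab_frame('top');cv2.imwrite('pics/e.png',cv2.resize(im[120:360,240:500,::-1],None,fx=2.3,fy=2.3))
P=pts('top',d);u=np.arange(640)[None];v=np.arange(480)[:,None]
m=(u>340)&(u<410)&(v>200)&(v<300)&(im.max(-1)<80)&(P[...,2]>.07)&(P[...,2]<.14)
Q=P[m]
if len(Q)>20:
    w=np.linalg.svd(Q[:,:2]-Q[:,:2].mean(0),full_matrices=0)[2][0];print(len(Q),Q.mean(0),cv2.minAreaRect(Q[:,:2].astype(np.float32)),'yaw',np.arctan2(Q[:,1].mean()-.0114,Q[:,0].mean()-.5813))
    t=(Q[:,:2]-[.5813,.0114])@[np.cos(2.16),np.sin(2.16)];print('slope',np.polyfit(t,Q[:,2],1),t.min(),t.max())
print(state()['tool_pos'])"
```

```text
521 [0.52590328 0.09099901 0.10625982] ((0.5283573269844055, 0.08016248047351837), (0.058855533599853516, 0.10259656608104706), 38.0515251159668) yaw 2.178797225570703
slope [-0.17535499  0.12326245] 0.033231130361451595 0.13791093495396195
[0.57083858 0.34885188 0.22722616]
```

View pics/e.png

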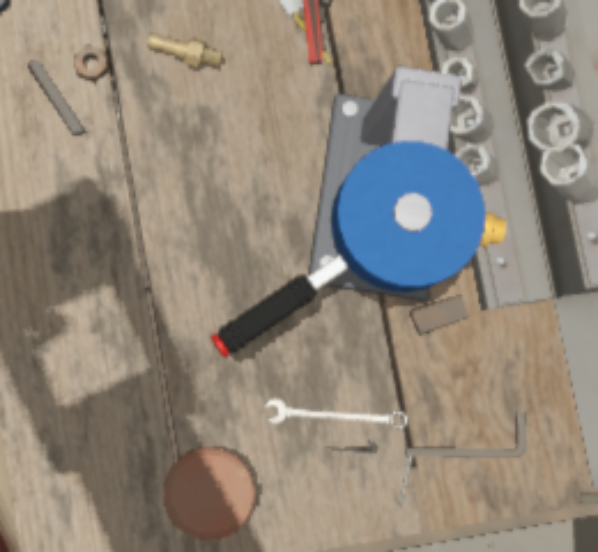

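The handle points at (220,345) with yaw about 2.18, and its height of about 105 mm matches 67 + 38 mm. The tin, wrench and fitting are undisturbed. I'll check the handle's slope once more and hand in if it is level.

```bash
python3 -c "
from h import *
im,d=grab_frame('top')
P=pts('top',d);u=np.arange(640)[None];v=np.arange(480)[:,None]
m=(u>325)&(u<400)&(v>220)&(v<300)&(im.max(-1)<80)&(P[...,2]>.07)&(P[...,2]<.14)
Q=P[m];t=(Q[:,:2]-[.5813,.0114])@[np.cos(2.17),np.sin(2.17)];Q=Q[(t>.072)];t=t[t>.072]
c=np.polyfit(t,Q[:,2],1);h=np.polyval(c,.105);print(c,h,np.arctan2(Q[:,1].mean()-.0114,Q[:,0].mean()-.5813))
if abs(c[0])<.05 and abs(h-.105)<.002: print(job_done())"
```

```text
[0.00010438 0.10432099] 0.10433194917462969 2.1599065598777734
the job is handed in; nothing more can be done
None
```

The bowl hangs level and locked in the head: the lugs stopped at the end wall and dropped into the pockets (underside at about 67 mm). The tin, wrench and fitting look undisturbed, and the job was handed in at about 15 s.

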